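Put the spring-loaded spinner back in its toy stand

TASK

Put the wooden spinner with the red bands back in its toy stand: press its sprung pin against the yellow plate of the stand until the spinner is short enough to go down between the two green cups, lower it, and let the spring push both pins into their cups. Let go of it; it must stay seated with both pins in the cups. Leave the blue rattle where it lies.

Things in the scene. Friction and masses are not known exactly. Their poses are not given: they have to be found in the camera images.
- spinner: Loose eight-sided beech roller with red end bands, 125 g, lying on a flat side; 44 mm across flats, 90 mm long along its y; grip it across the flats, 20 to 40 N. Origin: on its axis at mid-length, 22 mm above the table. Pins 12 mm thick with round noses: fixed wooden one ends at y -67 mm, steel spring pin at y +91 mm when free. Its +y starts within 35 degrees of the stand's +y.
- spring_pin (a joint): Travel of the spinner's spring pin into the roller, in m: 0 free (fully out), 0.040 at its stop. It takes about 1.8 N to start, 3.6 N at 30 mm, 4.2 N at the stop, and springs back.
- stand: Fixed toy stand. Origin on the table top. Base board 12 mm thick, x -55 to 55, y -102 to 122 mm. Two green cups face each other along its y, axis at x 0, 85 mm above the table. The spinner goes in with y axes alike. With the spring pin 31 mm in on the plate (22 to 40 works) the spinner's origin is at stand y +18 mm and clears both cups; seated: y 0, up to 7 mm below the axis, pin 4 mm in.
- low_cup (a point): Centre of the mouth of the -y cup (for the fixed pin), at stand y -58 mm, opening to +y: a funnel 34 mm wide at the mouth, 20 at its bottom, 9 mm deep, rim 43 mm across, on a white post 44 mm wide whose top is 22 mm above this point. Axes as the stand's.
- press_cup (a point): Centre of the mouth of the +y cup (for the spring pin), a like funnel at stand y +78 mm, opening to -y. Flush with its mouth and right above it stands the yellow press plate, 64 mm wide, from 18 to 65 mm above this point, a white post behind it as tall. A pin pressed on the plate slides down it and springs into the cup. Axes as the stand's.
- rattle: Loose bystander of like shape: two eight-sided blue blocks 44 mm across joined by a thin beech bar, 130 mm long along its y, no pins. Origin at its middle, 22 mm above the table. Leave it alone; it and the spinner may have changed places.
There are look-alikes about, which are no part of the job. What is shaped like the spinner but black is not meant.

How it is judged:
By the outcome, as a careful person would: the job done as asked, in the order asked, and still so for the second after the job is handed in, with the robot touching nothing.
It also fails if it takes over 38 s, if anything falls off the work surface, if the arm or the gripper's body presses on something with over 40 N, if the wrist force passes 120 N, or if a joint passes its speed limit or range.

ROBOT

A 6-joint arm with a two-finger parallel gripper is mounted at the origin on the work surface. World frame = base frame: x ahead of the robot, y to its left, z up, the work surface at z = 0. Lengths are in m, angles in rad, forces in N, time in s.
With the tool pointing down it reaches from about 0.25 to 0.725 m from the base axis. Payload 4 kg.
Tool frame: the origin (TCP) lies midway between the tips of the shut fingers; the grasp point (between the pads) lies 19 mm behind it; x points along the fingers, y is the direction in which the jaws open and shut, and the axes are right-handed (so a half turn about x gives the same grasp; the last joint's range is limited). The gripper opens to 85 mm and grips with 20 to 120 N. Pads are 22 mm wide; open, the fingers measure 114 mm over their backs; the gripper's body (76 mm by 85 mm) begins 54 mm behind the grasp point. The pads swing forward as they close: fully open they stand 13 mm farther back than shut.
Start: joints at [1.117, 0.241, 0.005, 1.335, 0, 1.571], TCP at [0.219, 0.449, 0.231] pointing down, gripper open.
Joint ranges: [-2.72, 2.72], [-1.05, 1.87], [-1.09, 1.28], [-1.99, 2.15], [-1.42, 1.44], [-3.14, 3.14]. Speed limits (rad/s): [2.79, 2.79, 3.14, 3.14, 3.14, 3.14].

INTERFACE

Orientations are given as a unit quaternion [x, y, z, w].
In Python, from workcell import * gives the robot as it stands.
- The arm moves only by the tool play_rows, never from a script. Its argument "plan" is a list of rows, each a list of 7 numbers: the shift along the tool's x, y, z in mm, then the turn, a rotation vector about the tool's x, y, z in rad, then the closure, from -1 (fully open) to 1 (shut). In form: [[x, y, z, rx, ry, rz, grip], ...]. A call has 1 to 20 rows; each row shifts and turns the commanded pose from where the row before left it, along the tool's axes as they then stand; what a row does not reach is not made up. A row lasts 1/12 s, in which the tool goes at most 41.7 mm and 7.16 degrees, less where a joint would pass 70% of its speed; a pose out of reach is approached as far as the arm can. A call with a gripper value outside its range is refused whole. The fingers move at their own pace and stop on an object; the grip force is fixed at half the most. Time passes only in rows, so rows that do not move let the fingers close. It gives the time, the measured TCP pose, the force and the opening at its end, in the units of the state.
- get_obs(): the state, without advancing time (a new reading comes with each control period).
- camera(name): name is "scene" or "top" or "wrist"; returns a dict with "frame" (420x560x3 uint8, red, green, blue), "depth" (420x560 float32, m along the optical axis (not along the pixel's ray), 0 where there is no reading), "fx", "fy", "cx", "cy" (pixels), "camera_from_world" (4x4, takes a point from world to camera coordinates). Camera axes: x right, y up, looking along -z (the intrinsics and any distortion apply to the point x, -y, -z); pixel columns grow to the right and rows downward; lengths in m; the calibration is good to about 2 mm. A picture is of the moment at which its call begins.
- job_done(): hands the job in, once; it reports no verdict.
Trained networks look in a picture, given as the dict that the camera call returned (one of the last four; its "shot" number tells which), for a name from the list of things; names that differ only in an ending like _2 or _b are one class to them, and where a whole thing is asked for, a point or a joint stands for the part that bears it (a point fixed in the world has none). Each returns a list of dicts, best first, with "confidence" (0 to 1); they miss things now and then, are a little off and sometimes report something else, mostly with a low value. They report only what shows in the picture. A call takes as long as a camera call. They do not tell look-alikes from the thing itself.
- search_frame(thing, picture): "centre" ([x, y, z] in m, in world coordinates, good to about 4 mm: the middle of the surface that is visible of it).
- pinpoint(thing, picture): "centre" ([x, y, z] in m, in world coordinates, good to about 4 mm: a listed point, or the origin of a listed thing).
The state is a dict: "clock": time; "joint_pos": joint angles; "joint_vel": joint speeds; "tau": joint torques, N m; "eef_pos": TCP position; "tool_rot": TCP orientation; "ft_force": force on the tool from outside, world axes, zero at the start; "ft_torque": the same for the moment, N m; "grip_width": finger opening in m.
Only numpy, scipy, OpenCV 4.12 (cv2) and the standard library are available. Lean on these libraries where they do the work, as an engineer would, in place of code of your own. Each camera call takes 0.05 s, during which the arm holds its last target. There are 200 camera calls.

## Working session

There is one attempt and no reset: what is moved stays moved. The work goes in short steps, Python scripts to look and compute and a tool call to move; the robot and the scene stay as the last step left them, time stands still between calls to the robot, and variables do not carry over. Pictures are saved under pics/ and viewed, about 8 in all and at most 12, crops included, and the job is handed in when it is done.

Besides the shell and the picture viewer there is one more tool, called after "Request:" as name(argument=value, ...), one argument or row to a line, values as JSON. play_rows: Moves the arm, as the interface text tells. Its arguments: {"type":"object","properties":{"plan":{"type":"array","items":{"type":"array","items":{"type":"number"}}}},"required":["plan"]}

```bash
mkdir -p pics && cat > h.py <<'E'
from workcell import *
import numpy as np, cv2
def save(p,n,crop=None,scale=1):
    f=p["frame"][:,:,::-1]
    if crop: r0,r1,c0,c1=crop; f=f[r0:r1,c0:c1]
    cv2.imwrite("pics/"+n,cv2.resize(np.ascontiguousarray(f),None,fx=scale,fy=scale))
def px(p,w):
    c=p["camera_from_world"]@np.r_[w,1]
    return np.array([p["cx"]+p["fx"]*c[0]/-c[2], p["cy"]-p["fy"]*c[1]/-c[2]])
def cloud(p):
    d=p["depth"].astype(float); v,u=np.mgrid[0:d.shape[0],0:d.shape[1]]
    c=np.stack([(u-p["cx"])/p["fx"]*d,-(v-p["cy"])/p["fy"]*d,-d,np.ones_like(d)],-1)
    w=c@np.linalg.inv(p["camera_from_world"]).T
    w=w[...,:3]; w[d==0]=np.nan; return w
E
python3 - <<'E'
from h import *
np.set_printoptions(precision=4,suppress=True)
a=camera("top"); b=camera("scene")
print([k for k in a])
im=np.hstack([a["frame"],b["frame"]]); cv2.imwrite("pics/1.png",cv2.resize(im[:,:,::-1],(800,300)))
save(a,"1a.png",None,1.4)
for p,n in((a,"top"),(b,"scene")):
    for t in("spinner","stand","low_cup","press_cup","rattle"):
        for f in(search_frame,pinpoint):
            try:
                for r in f(t,p): print(n,f.__name__,t,np.array(r["centre"]),round(r["confidence"],2),px(p,r["centre"]).round())
            except Exception as e: print(n,t,f.__name__,e)
print(get_obs())
E
```

```text
['frame', 'depth', 'fx', 'fy', 'cx', 'cy', 'camera_from_world', 'shot']
top call spinner [ 0.3535 -0.3235  0.0437] 0.86 [399. 276.]
top call spinner [ 0.6375 -0.1523  0.0389] 0.77 [323. 166.]
top call spinner [ 0.6393 -0.1567  0.0198] 0.87 [324. 167.]
top call spinner [ 0.3542 -0.3299  0.0254] 0.65 [399. 276.]
top call stand [ 0.5595  0.1569 -0.0042] 0.96 [204. 202.]
top call low_cup [0.5549 0.1697 0.012 ] 0.75 [198. 203.]
top call low_cup [0.5541 0.0965 0.0838] 0.62 [224. 196.]
top call press_cup [0.5551 0.1713 0.0098] 0.73 [198. 203.]
top call press_cup [0.5633 0.2338 0.0854] 0.84 [167. 193.]
top call rattle [ 0.4788 -0.2336  0.0386] 0.84 [359. 226.]
top call rattle [ 0.4831 -0.2321  0.0212] 0.91 [357. 226.]
scene call spinner [ 0.3643 -0.3072  0.035 ] 0.86 [236. 176.]
scene call spinner [ 0.6501 -0.142   0.0366] 0.83 [219. 255.]
scene call spinner [ 0.6387 -0.1547  0.0246] 0.94 [218. 254.]
scene call spinner [ 0.3499 -0.331   0.0245] 0.92 [232. 174.]
scene call stand [0.5777 0.1851 0.0091] 0.97 [361. 299.]
scene call low_cup [0.5785 0.187  0.0144] 0.77 [362. 298.]
scene call low_cup [0.5584 0.0986 0.0864] 0.61 [331. 253.]
scene call press_cup [0.5713 0.1873 0.0087] 0.69 [363. 298.]
scene call press_cup [0.5632 0.2342 0.0826] 0.94 [390. 280.]
scene call rattle [ 0.4945 -0.2224  0.0292] 0.91 [232. 211.]
scene call rattle [ 0.6505 -0.1411  0.0368] 0.69 [219. 256.]
scene call rattle [ 0.4822 -0.2315  0.0193] 0.79 [232. 210.]
{'clock': 1.1, 'joint_pos': array([1.117 , 0.2406, 0.005 , 1.3352, 0.    , 1.5708]), 'joint_vel': array([-0.0008,  0.0003,  0.0002,  0.0003,  0.0008,  0.0005]), 'tau': array([ -0.0006, -37.2226,  25.2693,   0.0014,   0.    ,   0.    ]), 'eef_pos': array([0.2192, 0.4494, 0.2313]), 'tool_rot': array([ 0.1591,  0.689 , -0.1591,  0.689 ]), 'ft_force': array([ 0.1589, -0.277 ,  0.5698]), 'ft_torque': array([-0.0237, -0.0054, -0.0372]), 'grip_width': 0.08531790365853793}
```

View pics/1a.png

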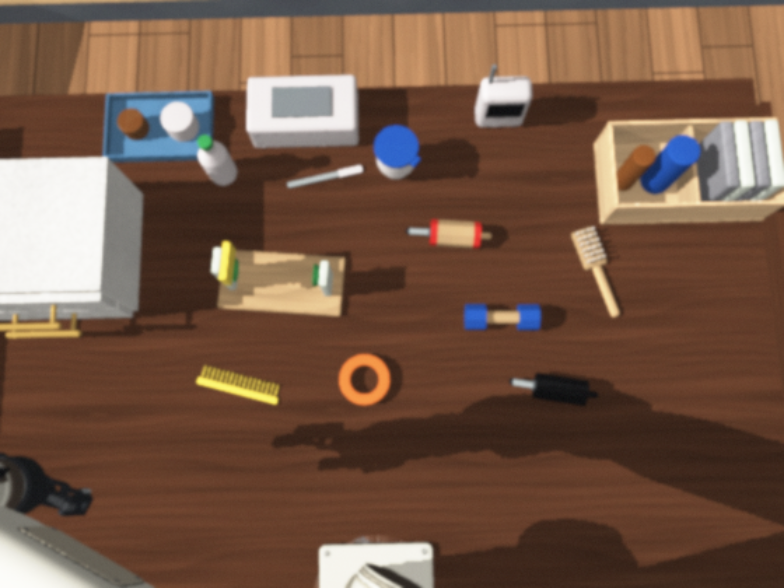

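View pics/1.png

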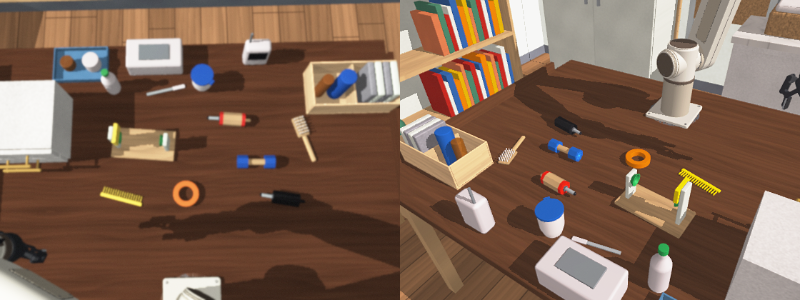

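The top view shows these candidates: the red-banded roller at (323,166), a black look-alike at (399,276), and the blue rattle at (357,226). The red-banded one matches the description, so I'll check it in a crop and measure the yaws.

```bash
python3 - <<'E'
from h import *
np.set_printoptions(precision=4,suppress=True)
P=[camera("top"),camera("scene")]
f=P[0]["frame"]; A=cv2.resize(f[140:195,280:360],(480,330)); B=cv2.resize(P[1]["frame"][230:280,180:260],(480,300))
C=cv2.resize(P[1]["frame"][220:340,290:430],(320,300))
im=np.zeros((600,800,3),np.uint8); im[:300,:480]=B; im[300:600,:480]=A[:300]; im[:300,480:]=C
cv2.imwrite("pics/2.png",im[:,:,::-1])
for p in P:
    w=cloud(p); c=p["frame"].astype(int)
    near=np.hypot(w[...,0]-.638,w[...,1]+.153)<.12
    red=near&(c[...,0]>120)&(c[...,1]<80)&(c[...,2]<90)
    q=w[red]; q=q[q[:,2]>.005]
    m=np.median(q[:,1]); a=q[q[:,1]>m+0]; 
    _,lab,cen=cv2.kmeans(np.float32(q),2,None,(3,50,1e-4),5,cv2.KMEANS_PP_CENTERS)
    print("red",len(q),cen, "yaw",np.arctan2(*(lambda d:(-d[0]*np.sign(d[1]),abs(d[1])))(cen[0]-cen[1])))
    body=near&(w[...,2]>.034)&(w[...,2]<.06); q=w[body]
    r=cv2.minAreaRect(np.float32(q[:,:2]*1000)); print("body",r,len(q),q.mean(0), "zmax",np.percentile(q[:,2],95))
    al=near&(w[...,2]>.012); q=w[al]; q=q-q.mean(0); 
    u,s,v=np.linalg.svd(q[:,:2],full_matrices=False); print("pca yaw",np.arctan2(-v[0,0]*np.sign(v[0,1]),abs(v[0,1])),len(q), w[al].mean(0))
    # stand base board
    n2=np.hypot(w[...,0]-.56,w[...,1]-.17)<.16
    bb=n2&(w[...,2]>.006)&(w[...,2]<.018); r=cv2.minAreaRect(np.float32(w[bb][:,:2]*1000)); print("board",r,bb.sum())
    yl=n2&(c[...,0]>140)&(c[...,1]>120)&(c[...,2]<70); q=w[yl]; print("yellow",len(q),np.nanmin(q,0),np.nanmax(q,0),np.nanmedian(q,0))
    g=n2&(c[...,1]>c[...,0]+35)&(c[...,1]>c[...,2]+20)&(w[...,2]>.05); q=w[g]
    for s in(q[q[:,1]<.16],q[q[:,1]>.16]): print("green",len(s),s.min(0) if len(s) else"",s.max(0) if len(s) else"",np.median(s,0))
E
```

```text
red 143 [[ 0.6333 -0.1969  0.0376]
 [ 0.6409 -0.1164  0.0354]] yaw -0.09335683
body ((640.1707763671875, -150.3515625), (104.68316650390625, 42.59981155395508), 85.64834594726562) 505 [ 0.6385 -0.1576  0.0421] zmax 0.0484066333696719
pca yaw -0.10291840664448379 777 [ 0.6371 -0.1523  0.0369]
board ((557.1328735351562, 159.72210693359375), (297.59619140625, 314.8398742675781), 78.10009765625) 3184
yellow 83 [ 0.534   0.2279 -0.0036] [0.6424 0.2805 0.1523] [0.5658 0.2308 0.1361]
green 47 [0.5355 0.0866 0.0895] [0.5643 0.0946 0.1075] [0.5489 0.0912 0.1021]
green 28 [0.5469 0.2322 0.0664] [0.5797 0.2379 0.0938] [0.5673 0.2344 0.0716]
red 261 [[ 0.6507 -0.1151  0.0315]
 [ 0.6469 -0.1973  0.0369]] yaw -0.046568066
body ((642.5662841796875, -156.5037841796875), (93.39568328857422, 41.844696044921875), 85.56059265136719) 483 [ 0.6468 -0.1533  0.0417] zmax 0.04638707753682171
pca yaw -0.01806226172150084 845 [ 0.6503 -0.1437  0.0348]
board ((547.504638671875, 165.5828399658203), (225.1870574951172, 141.60308837890625), 84.79888153076172) 3591
yellow 290 [ 0.4054  0.1875 -0.0005] [0.6018 0.2461 0.1536] [0.5915 0.2373 0.1494]
green 163 [0.5351 0.0828 0.0529] [0.5742 0.098  0.108 ] [0.5538 0.0923 0.085 ]
green 21 [0.5811 0.2309 0.0776] [0.5884 0.2405 0.0917] [0.5856 0.2357 0.0857]
```

View pics/2.png

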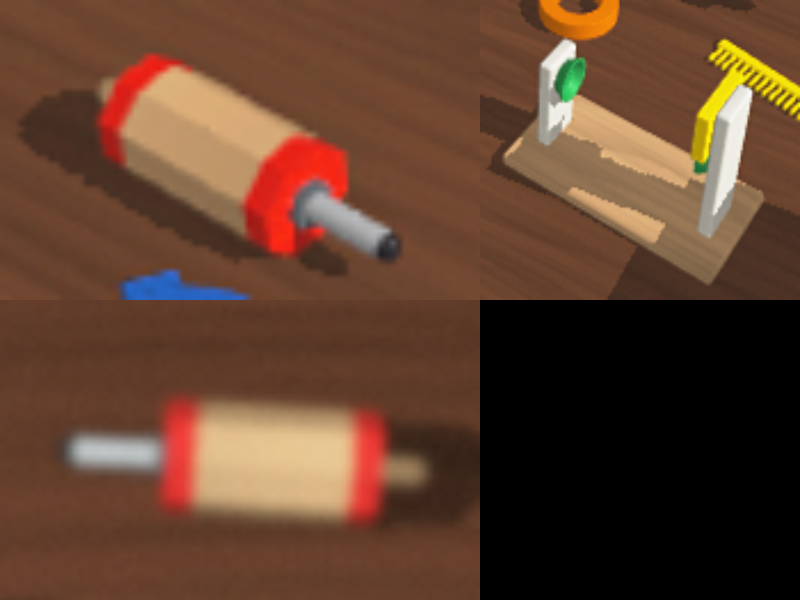

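The crop confirms it: beech octagon, red bands, steel pin toward stand +y. I'll write a row planner next.

```bash
cat >> h.py <<'E'
from scipy.spatial.transform import Rotation as Rn
def down(yaw):  # jaws along the x axis of a thing with this yaw, tool x down; both choices
    out=[]
    for s in(1,-1):
        y=s*np.array([np.cos(yaw),np.sin(yaw),0]); x=np.array([0,0,-1.]); out.append(Rn.from_matrix(np.c_[x,y,np.cross(x,y)]))
    return out
def rows(p0,R0,p1,yaw,grip,step=40,ang=.115):
    R1=min(down(yaw),key=lambda R:(R0.inv()*R).magnitude())
    rv=(R0.inv()*R1).as_rotvec(); d=np.array(p1)-p0
    n=max(1,int(np.ceil(max(np.linalg.norm(d)*1000/step,np.linalg.norm(rv)/ang))))
    p,R,out=np.array(p0,float),R0,[]
    for i in range(n):
        t=(R.inv()).apply((p1-p)/(n-i))*1000; r=(R.inv()*R1).as_rotvec()/(n-i)
        t=t.round(1); r=r.round(4); out.append([*t,*r,grip]); p=p+R.apply(t)/1000; R=R*Rn.from_rotvec(r)
    print(n,[[float(v) for v in r] for r in out]); return p,R
def now():
    o=get_obs(); return np.array(o["eef_pos"]),Rn.from_quat(o["tool_rot"])
E
python3 - <<'E'
from h import *
p,R=now(); print(R.as_matrix().round(3))
p,R=rows(p,R,np.array([.50,.15,.32]),-.08,-1)
rows(p,R,np.array([.61,-.153,.25]),-.08,-1)
E
```

```text
[[-0.     0.438  0.899]
 [-0.     0.899 -0.438]
 [-1.    -0.     0.   ]]
11 [[-8.1, -13.3, 34.9, 0.1088, 0.0, 0.0, -1.0], [-8.1, -9.4, 36.1, 0.1088, 0.0, 0.0, -1.0], [-8.1, -5.4, 36.9, 0.1088, 0.0, 0.0, -1.0], [-8.0, -1.4, 37.3, 0.1088, 0.0, 0.0, -1.0], [-8.1, 2.7, 37.2, 0.1088, 0.0, 0.0, -1.0], [-8.0, 6.7, 36.7, 0.1088, 0.0, 0.0, -1.0], [-8.1, 10.6, 35.8, 0.1088, 0.0, 0.0, -1.0], [-8.0, 14.5, 34.4, 0.1088, 0.0, 0.0, -1.0], [-8.1, 18.1, 32.6, 0.1089, 0.0, 0.0, -1.0], [-8.0, 21.5, 30.5, 0.1088, 0.0, 0.0, -1.0], [-8.1, 24.8, 27.9, 0.1089, 0.0, 0.0, -1.0]]
9 [[7.8, 14.9, 32.6, -0.0, 0.0, -0.0, -1.0], [7.8, 14.9, 32.6, -0.0, 0.0, -0.0, -1.0], [7.8, 14.9, 32.6, -0.0, 0.0, -0.0, -1.0], [7.8, 14.9, 32.6, -0.0, 0.0, -0.0, -1.0], [7.8, 14.8, 32.6, -0.0, 0.0, -0.0, -1.0], [7.8, 14.9, 32.6, -0.0, 0.0, -0.0, -1.0], [7.7, 14.8, 32.6, -0.0, 0.0, -0.0, -1.0], [7.8, 14.9, 32.5, -0.0, 0.0, -0.0, -1.0], [7.7, 14.8, 32.6, -0.0, 0.0, -0.0, -1.0]]
```

Request:
play_rows(
  plan=[
    [-8,-13,35,0.109,0,0,-1],
    [-8,-9,36,0.109,0,0,-1],
    [-8,-5,37,0.109,0,0,-1],
    [-8,-1,37,0.109,0,0,-1],
    [-8,3,37,0.109,0,0,-1],
    [-8,7,37,0.109,0,0,-1],
    [-8,11,36,0.109,0,0,-1],
    [-8,15,34,0.109,0,0,-1],
    [-8,18,33,0.109,0,0,-1],
    [-8,22,30,0.109,0,0,-1],
    [-8,25,28,0.109,0,0,-1],
    [0,0,0,0,0,0,-1],
    [0,0,0,0,0,0,-1],
  ],
)

```text
clock: 2.28
eef_pos: [0.5036, 0.1504, 0.3192]
tool_rot: [0.521, 0.478, -0.521, 0.478]
ft_force: [0.3, 0.3, -0.3]
grip_width: 0.0855
```

```bash
python3 - <<'E'
from h import *
np.set_printoptions(precision=4,suppress=True)
o=get_obs();print(o["eef_pos"],o["joint_pos"])
p=camera("wrist"); save(p,"3.png",None,1.2)
w=cloud(p); np.savez("w3.npz",w=w,f=p["frame"])
for t in("low_cup","press_cup","stand","spinner"):
    for r in pinpoint(t,p): print(t,np.array(r["centre"]),round(r["confidence"],2),px(p,r["centre"]).round())
pp,R=now(); rows(pp,R,np.array([.61,-.153,.25]),-.08,-1)
E
```

```text
[0.5036 0.1504 0.3192] [0.2901 0.2754 0.2772 1.5724 0.0002 1.9462]
low_cup [0.5549 0.0898 0.0833] 0.86 [325. 219.]
press_cup [0.5637 0.2287 0.0813] 0.63 [327.  96.]
press_cup [ 0.6378 -0.1607  0.0201] 0.56 [380. 353.]
stand [ 0.5609  0.1544 -0.0007] 0.65 [319. 155.]
spinner [ 0.6381 -0.1592  0.0237] 0.66 [381. 354.]
9 [[7.7, 14.7, 32.9, 0.0001, 0.0, 0.0001, -1.0], [7.7, 14.7, 32.9, 0.0, 0.0, 0.0001, -1.0], [7.7, 14.7, 32.9, 0.0001, 0.0, 0.0001, -1.0], [7.7, 14.8, 33.0, 0.0, 0.0, 0.0001, -1.0], [7.7, 14.7, 32.9, 0.0001, 0.0, 0.0001, -1.0], [7.6, 14.8, 33.0, 0.0, 0.0, 0.0001, -1.0], [7.7, 14.7, 32.9, 0.0001, 0.0, 0.0, -1.0], [7.6, 14.8, 33.0, 0.0, 0.0, 0.0001, -1.0], [7.7, 14.7, 32.9, 0.0001, 0.0001, 0.0, -1.0]]
```

View pics/3.png

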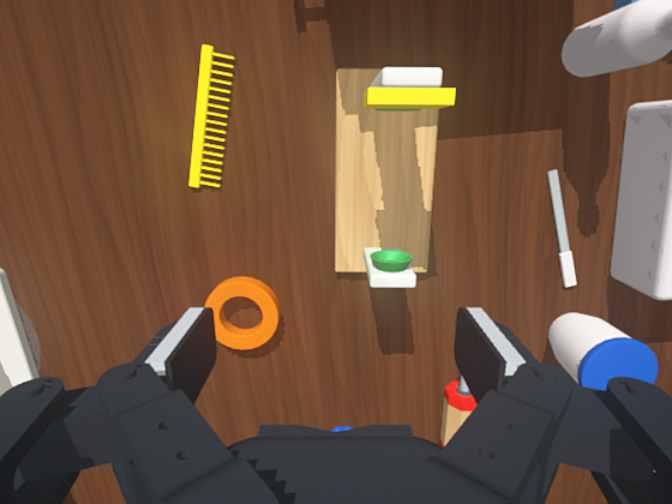

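The wrist view shows the stand from above, with the plate at (410,96) and the low cup at (391,262). I'll fit the stand pose from its depth data.

```bash
python3 - <<'E'
from h import *
np.set_printoptions(precision=4,suppress=True)
z=np.load("w3.npz"); w=z["w"]; c=z["f"].astype(int)
n2=(abs(w[...,0]-.56)<.12)&(abs(w[...,1]-.17)<.17)
b=n2&(w[...,2]>.005)&(w[...,2]<.019)
n,l,s,_=cv2.connectedComponentsWithStats(b.astype(np.uint8)); k=1+s[1:,4].argmax(); q=w[l==k]
r=cv2.minAreaRect(np.float32(q[:,:2]*1000)); print("board",r,np.median(q[:,2]))
top=n2&(w[...,2]>.140)&(w[...,2]<.16); q=w[top]
yl=top&(c[...,0]>150)&(c[...,1]>130)&(c[...,2]<90); q=w[yl]; print("platetop",len(q),cv2.minAreaRect(np.float32(q[:,:2]*1000)),q[:,2].mean())
lo=n2&(w[...,2]>.100)&(w[...,2]<.115)&(w[...,1]<.16)&(c.min(-1)>150); q=w[lo]; print("lowpost top",len(q),cv2.minAreaRect(np.float32(q[:,:2]*1000)),q[:,2].mean())
g=n2&(c[...,1]>c[...,0]+35)&(c[...,1]>c[...,2]+20)&(w[...,1]<.16)&(w[...,2]>.05); q=w[g]; print("green low",len(q),q.min(0),q.max(0))
E
```

```text
board ((563.0914306640625, 165.67079162597656), (224.77455139160156, 110.09345245361328), 84.83210754394531) 0.012510422712323416
platetop 1110 ((569.0538330078125, 239.54486083984375), (12.810636520385742, 63.45354461669922), 84.73888397216797) 0.15005735121954378
lowpost top 478 ((554.1380615234375, 80.25961303710938), (13.752324104309082, 42.669734954833984), 85.32125091552734) 0.1064893619045831
green low 477 [0.5361 0.0868 0.0669] [0.5758 0.0997 0.107 ]
```

Request:
play_rows(
  plan=[
    [8,15,33,0,0,0,-1],
    [8,15,33,0,0,0,-1],
    [8,15,33,0,0,0,-1],
    [8,15,33,0,0,0,-1],
    [8,15,33,0,0,0,-1],
    [8,15,33,0,0,0,-1],
    [8,15,33,0,0,0,-1],
    [8,15,33,0,0,0,-1],
    [8,15,33,0,0,0,-1],
    [0,0,33,0,0,0,-1],
    [0,0,33,0,0,0,-1],
    [0,0,0,0,0,0,-1],
    [0,0,0,0,0,0,-1],
  ],
)

```text
clock: 3.62
eef_pos: [0.6069, -0.2214, 0.2467]
tool_rot: [-0.52, -0.479, 0.52, -0.478]
ft_force: [-0.2, -0.1, 0.7]
grip_width: 0.0854
```

```bash
python3 - <<'E'
from h import *
np.set_printoptions(precision=4,suppress=True)
o=get_obs();print(o["eef_pos"],o["joint_pos"])
p=camera("wrist"); save(p,"4.png",None,1.2)
w=cloud(p); np.savez("w4.npz",w=w,f=p["frame"])
for r in pinpoint("spinner",p): print(np.array(r["centre"]),round(r["confidence"],2),px(p,r["centre"]).round())
near=(np.hypot(w[...,0]-.638,w[...,1]+.153)<.11)
for lo,hi in((.008,.06),(.038,.055)):
    m=near&(w[...,2]>lo)&(w[...,2]<hi)
    n,l,s,_=cv2.connectedComponentsWithStats(m.astype(np.uint8))
    for k in range(1,n):
        if s[k,4]>150: q=w[l==k]; print(lo,s[k],cv2.minAreaRect(np.float32(q[:,:2]*1000)),q.mean(0))
E
```

```text
[ 0.6069 -0.2214  0.2467] [-0.35    0.5435  0.4943  1.5225  0.0003  1.3042]
[ 0.3547 -0.3329  0.0182] 0.62 [ 81. 280.]
0.008 [ 286   14   46  159 4748] ((644.5214233398438, -143.01593017578125), (156.2909393310547, 44.03102111816406), 84.76152038574219) [ 0.6432 -0.1479  0.0387]
0.038 [ 291   62   36   94 2883] ((643.0464477539062, -155.23617553710938), (89.9808578491211, 33.28115463256836), 84.74166107177734) [ 0.6431 -0.1538  0.0432]
```

View pics/4.png

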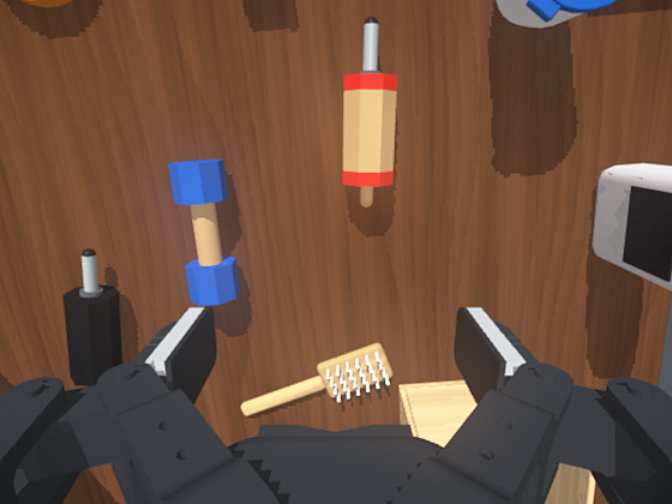

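```bash
python3 - <<'E'
from h import *
np.set_printoptions(precision=4,suppress=True)
p=camera("wrist"); o=get_obs()
pp,R=now(); cp=np.linalg.inv(p["camera_from_world"])[:3,3]; print("cam in tool",R.inv().apply(cp-pp),"cam-tcp world",cp-pp)
p1,R1=rows(pp,R,np.array([.643,-.155,.11]),-.091,-1,35)
rows(p1,R1,np.array([.643,-.155,.004]),-.091,-1,30)
E
```

```text
cam in tool [-0.1428  0.0011 -0.0692] cam-tcp world [0.0065 0.0688 0.1428]
5 [[27.5, 6.1, -13.3, 0.0023, -0.0001, -0.0, -1.0], [27.5, 6.0, -13.3, 0.0023, -0.0001, -0.0, -1.0], [27.5, 6.0, -13.4, 0.0023, -0.0001, -0.0, -1.0], [27.5, 6.0, -13.3, 0.0022, -0.0001, -0.0, -1.0], [27.5, 5.9, -13.4, 0.0023, -0.0, -0.0, -1.0]]
4 [[26.5, 0.0, -0.0, -0.0, -0.0, -0.0, -1.0], [26.5, 0.0, -0.0, -0.0, -0.0, -0.0, -1.0], [26.5, 0.0, -0.0, -0.0, -0.0, -0.0, -1.0], [26.5, 0.0, -0.0, -0.0, -0.0, -0.0, -1.0]]
```

Request:
play_rows(
  plan=[
    [27.5,6,-13.5,0.0025,0,0,-1],
    [27.5,6,-13.5,0.0025,0,0,-1],
    [27.5,6,-13,0.0025,0,0,-1],
    [27.5,6,-13,0.0025,0,0,-1],
    [27.5,6,-13.5,0.0015,0,0,-1],
    [26,0,0,0,0,0,-1],
    [26,0,0,0,0,0,-1],
    [26,0,0,0,0,0,-1],
    [20,0,0,0,0,0,-1],
    [0,0,0,0,0,0,-1],
    [0,0,0,0,0,0,-1],
  ],
)

```text
clock: 4.68
eef_pos: [0.642, -0.1551, 0.011]
tool_rot: [-0.522, -0.478, 0.523, -0.476]
ft_force: [0.5, -0.2, 0.9]
grip_width: 0.0857
```

```bash
python3 - <<'E'
from h import *
pp,R=now(); print(pp)
rows(pp,R,np.array([.643,-.155,.004]),-.091,-1,30)
E
```

```text
[ 0.64197854 -0.15513379  0.01098735]
1 [[7.0, 1.0, -0.2, 0.0, -0.0006, 0.003, -1.0]]
```

Request:
play_rows(
  plan=[
    [7,1,0,0,0,0.003,-1],
    [0,0,0,0,0,0,-1],
    [0,0,0,0,0,0,0.3],
    [0,0,0,0,0,0,0.3],
    [0,0,0,0,0,0,0.3],
    [0,0,0,0,0,0,0.3],
    [0,0,0,0,0,0,0.3],
    [0,0,0,0,0,0,0.3],
    [0,0,0,0,0,0,0.3],
    [-10,0,0,0,0,0,0.3],
    [-20,0,0,0,0,0,0.3],
    [-30,0,0,0,0,0,0.3],
    [-30,0,0,0,0,0,0.3],
    [-30,0,0,0,0,0,0.3],
    [0,0,0,0,0,0,0.3],
    [0,0,0,0,0,0,0.3],
  ],
)

```text
clock: 6.02
eef_pos: [0.645, -0.1576, 0.1276]
tool_rot: [0.525, 0.474, -0.521, 0.478]
ft_force: [0.7, 0.8, -2.5]
grip_width: 0.0431
```

```bash
python3 - <<'E'
from h import *
np.set_printoptions(precision=4,suppress=True)
o=get_obs();print(o["eef_pos"],o["grip_width"],o["ft_force"],o["joint_pos"])
p=camera("wrist"); save(p,"5.png",None,1.2)
w=cloud(p); e=o["eef_pos"]
m=(abs(w[...,0]-e[0])<.045)&(abs(w[...,1]-e[1])<.13)&(abs(w[...,2]-e[2]-.02)<.045)
q=w[m];print(m.sum(),q.min(0),q.max(0))
c=p["frame"].astype(int)
red=m&(c[...,0]>120)&(c[...,1]<90)&(c[...,2]<90); q=w[red]; print("red",len(q),q.min(0),q.max(0))
pin=m&(w[...,1]>e[1]+.05)&(c.max(-1)-c.min(-1)<25)&(c.min(-1)>100); q=w[pin]; print("pin",len(q),q.mean(0),q.min(0),q.max(0))
d=q-q.mean(0); 
if len(q)>20: print("pindir",np.linalg.svd(d,full_matrices=False)[2][0])
E
```

```text
[ 0.645  -0.1576  0.1276] 0.04309959236799457 [ 0.7105  0.7884 -2.5398] [-0.2399  0.6166  0.3095  1.2557  0.0005  1.4244]
37899 [ 0.6    -0.188   0.1254] [ 0.69   -0.065   0.1926]
red 5505 [ 0.6275 -0.1243  0.1254] [ 0.6726 -0.1072  0.1677]
pin 3625 [ 0.6523 -0.0886  0.1488] [ 0.6411 -0.1076  0.1372] [ 0.6604 -0.0701  0.1548]
pindir [-0.1302 -0.9914  0.0097]
```

View pics/5.png

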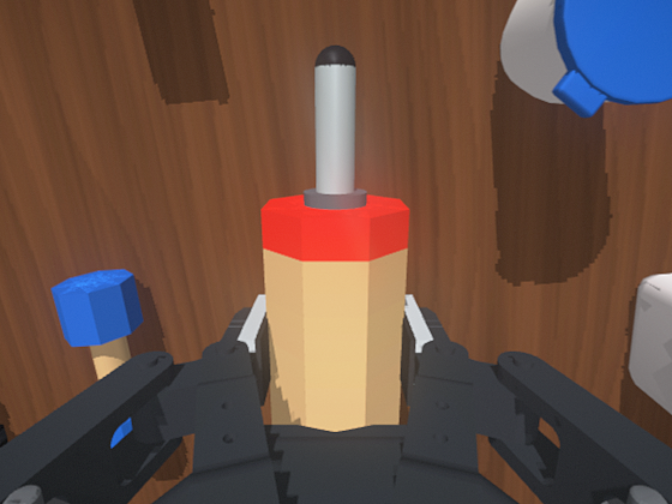

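The spinner is held, with its pin toward +y. I'll measure its pose in the tool frame.

```bash
python3 - <<'E'
from h import *
np.set_printoptions(precision=4,suppress=True)
p=camera("wrist"); pp,R=now(); print(R.as_matrix()); w=cloud(p); c=p["frame"].astype(int)
t=R.inv().apply((w-pp).reshape(-1,3)).reshape(w.shape)   # tool coords; spinner +y = -tool z
m=(abs(t[...,1])<.03)&(abs(t[...,0]+.02)<.03)&(t[...,2]<.0)&(t[...,2]>-.12)
print("nose tip", t[m][:,2].min())
q=t[m&(t[...,2]<-.055)]; print("pin y mid by z:",[(z,q[abs(q[:,2]+z)<.002][:,1].min(),q[abs(q[:,2]+z)<.002][:,1].max(),q[abs(q[:,2]+z)<.002][:,0].min()) for z in(.06,.07,.08,.085)])
red=m&(c[...,0]>120)&(c[...,1]<90)&(c[...,2]<90); q=t[red]; print("red tool: ",np.percentile(q,[1,50,99],0))
b=m&(t[...,2]>-.044)&(c[...,0]>150); q=t[b&(abs(t[...,1])<.006)]; print("top flat fit x vs z",np.polyfit(q[:,2],q[:,0],1))
E
```

```text
[[ 0.0008  0.9956 -0.0934]
 [ 0.0003 -0.0934 -0.9956]
 [-1.      0.0008 -0.0003]]
nose tip -0.09305551928372488
pin y mid by z: [(0.06, np.float64(-0.0034067771167928477), np.float64(0.0080236358260136), np.float64(-0.02529326869170442)), (0.07, np.float64(-0.0037154103988101513), np.float64(0.00788059711142629), np.float64(-0.025238447842405153)), (0.08, np.float64(-0.0035368856394269468), np.float64(0.008207280935879972), np.float64(-0.02517060873837382)), (0.085, np.float64(-0.003481091553325626), np.float64(0.00804866795390119), np.float64(-0.025641880967645962))]
red tool:  [[-0.041  -0.0192 -0.0475]
 [-0.0364  0.0024 -0.0435]
 [-0.006   0.0237 -0.0357]]
top flat fit x vs z [ 0.0001 -0.0399]
```

```bash
cat >> h.py <<'E'
OFF=np.array([-.0185,.0023,-.0022]); S=np.array([.562,.1557]); YAW=-.0908
def tcp(y,h,x=0):
    R=[r for r in down(YAW) if r.as_matrix()[0,1]>0][0]
    o=np.r_[S+y*np.array([-np.sin(YAW),np.cos(YAW)])+x*np.array([np.cos(YAW),np.sin(YAW)]),h]
    return o-R.apply(OFF)
def where():
    pp,R=now(); o=pp+R.apply(OFF); d=o[:2]-S
    return np.r_[d@[np.cos(YAW),np.sin(YAW)],d@[-np.sin(YAW),np.cos(YAW)],o[2]]*1000
E
python3 - <<'E'
from h import *
pp,R=now(); print(tcp(-.022,.139),where())
rows(pp,R,tcp(-.022,.139),YAW,.3,30)
E
```

```text
[0.55751513 0.13180824 0.1205    ] [ 110.92714973 -301.96776853  142.20756661]
11 [[0.3, -10.2, -25.4, -0.0002, -0.0, -0.0001, 0.3], [0.3, -10.1, -25.4, -0.0003, -0.0, -0.0001, 0.3], [0.3, -10.1, -25.4, -0.0002, -0.0, -0.0001, 0.3], [0.3, -10.1, -25.4, -0.0003, -0.0, -0.0001, 0.3], [0.3, -10.1, -25.4, -0.0002, -0.0, -0.0001, 0.3], [0.3, -10.1, -25.5, -0.0003, -0.0001, -0.0, 0.3], [0.3, -10.1, -25.5, -0.0002, -0.0, -0.0001, 0.3], [0.3, -10.1, -25.4, -0.0003, -0.0001, -0.0, 0.3], [0.3, -10.2, -25.5, -0.0002, -0.0, -0.0001, 0.3], [0.3, -10.1, -25.4, -0.0003, -0.0001, -0.0, 0.3], [0.2, -10.2, -25.5, -0.0002, -0.0, -0.0001, 0.3]]
```

Request:
play_rows(
  plan=[
    [0,-10,-25,0,0,0,0.3],
    [0,-10,-25,0,0,0,0.3],
    [0,-10,-26,0,0,0,0.3],
    [0,-10,-26,0,0,0,0.3],
    [0,-10,-26,0,0,0,0.3],
    [0,-10,-26,0,0,0,0.3],
    [0,-10,-26,0,0,0,0.3],
    [0,-10,-25,0,0,0,0.3],
    [0,-11,-25,0,0,0,0.3],
    [0,-10,-25,0,0,0,0.3],
    [0,-10,-25,0,0,0,0.3],
    [0,0,0,0,0,0,0.3],
    [0,0,0,0,0,0,0.3],
    [0,0,0,0,0,0,0.3],
  ],
)

```text
clock: 7.28
eef_pos: [0.5582, 0.1315, 0.1229]
tool_rot: [-0.522, -0.476, 0.523, -0.477]
ft_force: [-0.2, 0.2, -2.4]
grip_width: 0.043
```

```bash
python3 - <<'E'
from h import *
np.set_printoptions(precision=4,suppress=True)
pp,R=now(); print(pp,where())
p=camera("wrist"); save(p,"6.png",None,1.2); w=cloud(p); c=p["frame"].astype(int); o=where()
m=(w[...,2]>.143)&(w[...,2]<.16)&(c[...,0]>150)&(c[...,1]>130)&(c[...,2]<90)&(w[...,1]>.2); q=w[m]
print("plate",len(q),cv2.minAreaRect(np.float32(q[:,:2]*1000)) if len(q)>9 else "",q[:,2].mean())
t=R.inv().apply((w-pp).reshape(-1,3)).reshape(w.shape)
k=(abs(t[...,1])<.02)&(abs(t[...,0]+.02)<.03)&(t[...,2]<-.055)&(t[...,2]>-.085)
print("pin tool y",t[k][:,1].min(),t[k][:,1].max(),"x",t[k][:,0].min())
rows(pp,R,tcp(-.022,.137),YAW,.3,30)
rows(tcp(-.022,.137),R,tcp(.018,.137),YAW,.3,10)
E
```

```text
[0.5582 0.1315 0.1229] [  0.6895 -22.2662 141.4309]
plate 0  nan
pin tool y -0.00463774394472676 0.007394088882851638 x -0.024430107195304626
1 [[4.4, -0.7, -0.3, -0.0024, 0.0015, -0.0002, 0.3]]
4 [[-0.0, -0.0, -10.0, -0.0006, 0.0004, -0.0001, 0.3], [-0.0, -0.0, -10.0, -0.0006, 0.0004, -0.0, 0.3], [-0.0, -0.0, -10.0, -0.0006, 0.0003, -0.0001, 0.3], [-0.0, -0.1, -10.0, -0.0006, 0.0004, -0.0, 0.3]]<stdin>:6: RuntimeWarning: Mean of empty slice.
  ret = ret.dtype.type(ret / rcount)
```

View pics/6.png

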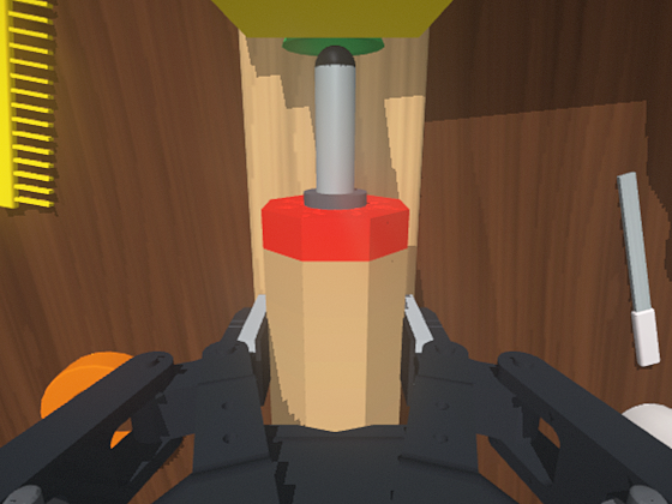

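The pin is centred on the plate and cup (x about 335 against 333). I'll press it now.

Request:
play_rows(
  plan=[
    [4,-0.7,0,-0.002,0.0015,0,0.3],
    [0,0,-8,0,0,0,0.3],
    [0,0,-8,0,0,0,0.3],
    [0,0,-8,0,0,0,0.3],
    [0,0,-8,0,0,0,0.3],
    [0,0,-8,0,0,0,0.3],
    [0,0,0,0,0,0,0.3],
    [0,0,0,0,0,0,0.3],
  ],
)

```text
clock: 8.0
eef_pos: [0.562, 0.172, 0.1203]
tool_rot: [0.523, 0.476, -0.521, 0.477]
ft_force: [-0.4, -4.6, -2.7]
grip_width: 0.0432
```

```bash
python3 - <<'E'
from h import *
np.set_printoptions(precision=4,suppress=True)
pp,R=now(); print(pp,where(),get_obs()["ft_force"])
p=camera("wrist"); save(p,"7.png",None,1.2); w=cloud(p); c=p["frame"].astype(int)
t=R.inv().apply((w-pp).reshape(-1,3)).reshape(w.shape)
red=(c[...,0]>120)&(c[...,1]<90)&(c[...,2]<90)&(abs(t[...,1])<.03)&(abs(t[...,2])<.07); q=t[red]; print("red tool",np.percentile(q,[1,50,99],0))
b=(abs(t[...,1])<.006)&(t[...,2]>-.044)&(t[...,2]<0)&(c[...,0]>150)&(abs(t[...,0]+.03)<.03); q=t[b]; print("pitch fit",np.polyfit(q[:,2],q[:,0],1))
rows(pp,R,tcp(.018,.083),YAW,.3,10)
E
```

```text
[0.562  0.172  0.1203] [  0.8017  18.4555 138.7996] [-0.3531 -4.6002 -2.6503]
red tool [[-0.0394 -0.02   -0.0476]
 [-0.0349  0.0012 -0.0436]
 [-0.0043  0.0225 -0.0358]]
pitch fit [-0.0012 -0.0384]
6 [[9.3, -0.2, 0.1, 0.0, -0.0001, -0.0005, 0.3], [9.3, -0.2, 0.1, 0.0, -0.0001, -0.0005, 0.3], [9.3, -0.1, 0.1, 0.0001, -0.0001, -0.0005, 0.3], [9.3, -0.2, 0.1, 0.0, -0.0, -0.0004, 0.3], [9.3, -0.1, 0.0, 0.0001, -0.0001, -0.0005, 0.3], [9.3, -0.1, 0.1, 0.0, -0.0, -0.0004, 0.3]]
```

View pics/7.png

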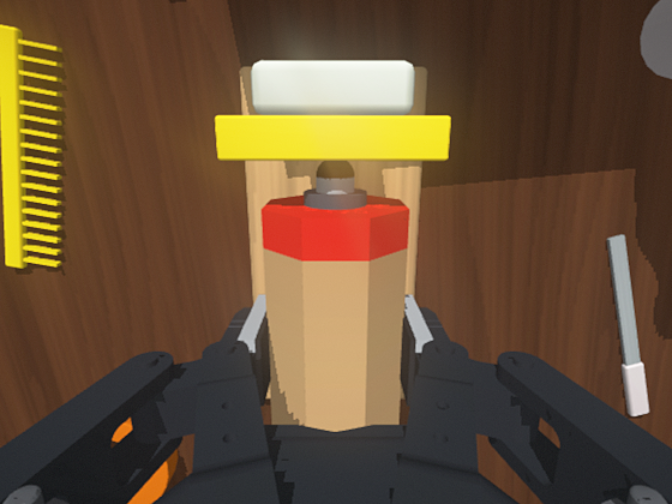

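The pin is pressed in (4.6 N, level, no slip). I'll lower it.

Request:
play_rows(
  plan=[
    [9,0,0,0,0,0,0.3],
    [9,0,0,0,0,0,0.3],
    [9,0,0,0,0,0,0.3],
    [9,0,0,0,0,0,0.3],
    [9,0,0,0,0,0,0.3],
    [8,0,0,0,0,0,0.3],
    [0,0,0,0,0,0,0.3],
    [0,0,0,0,0,0,0.3],
    [0,0,0,0,0,0,0.3],
  ],
)

```text
clock: 8.8
eef_pos: [0.5614, 0.1716, 0.0667]
tool_rot: [0.523, 0.477, -0.522, 0.477]
ft_force: [-1.3, -2.8, -3.1]
grip_width: 0.0435
```

```bash
python3 - <<'E'
from h import *
np.set_printoptions(precision=4,suppress=True)
pp,R=now(); print(pp,where(),get_obs()["ft_force"])
p=camera("wrist"); w=cloud(p); c=p["frame"].astype(int); s=camera("scene")
A=cv2.resize(p["frame"],(400,300)); B=cv2.resize(s["frame"][215:325,290:437],(400,300)); cv2.imwrite("pics/8.png",np.hstack([A,B])[:,:,::-1])
t=R.inv().apply((w-pp).reshape(-1,3)).reshape(w.shape)
b=(abs(t[...,1])<.006)&(t[...,2]>-.044)&(t[...,2]<0)&(c[...,0]>130)&(abs(t[...,0]+.03)<.03); q=t[b]; print("pitch fit",len(q),np.polyfit(q[:,2],q[:,0],1))
rows(pp,R,tcp(.0,.083),YAW,.3,6)
E
```

```text
[0.5614 0.1716 0.0667] [ 0.2034 17.9612 85.2053] [-1.3115 -2.7586 -3.053 ]
pitch fit 1301 [-0.0045 -0.0384]
4 [[0.5, -0.1, 4.5, -0.0001, -0.0001, -0.0002, 0.3], [0.6, -0.0, 4.5, -0.0001, -0.0001, -0.0002, 0.3], [0.5, -0.1, 4.5, -0.0001, -0.0002, -0.0001, 0.3], [0.6, -0.0, 4.5, -0.0001, -0.0001, -0.0002, 0.3]]
```

View pics/8.png

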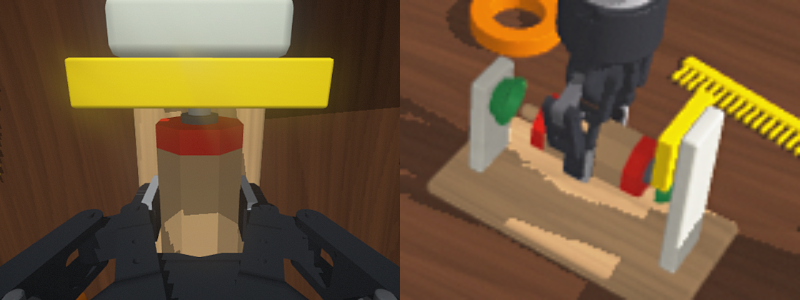

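The force fell from 4.6 to 2.8 N, so the pin has sprung into the press cup. Now I'll slide back so the fixed pin enters the low cup.

Request:
play_rows(
  plan=[
    [1,0,4.5,0,0,0,0.3],
    [0,0,4.5,0,0,0,0.3],
    [0,0,4.5,0,0,0,0.3],
    [0,0,4,0,0,0,0.3],
    [0,0,0,0,0,0,0.3],
    [0,0,0,0,0,0,0.3],
    [0,0,0,0,0,0,0.3],
  ],
)

```text
clock: 9.48
eef_pos: [0.561, 0.1545, 0.0668]
tool_rot: [0.524, 0.476, -0.521, 0.477]
ft_force: [-1.2, -2.3, -0.2]
grip_width: 0.0431
```

```bash
python3 - <<'E'
from h import *
np.set_printoptions(precision=4,suppress=True)
pp,R=now(); o=get_obs(); print(pp,where(),o["ft_force"],o["ft_torque"])
p=camera("wrist"); s=camera("scene")
A=cv2.resize(p["frame"],(400,300)); B=cv2.resize(s["frame"][215:325,290:437],(400,300)); cv2.imwrite("pics/9.png",np.hstack([A,B])[:,:,::-1])
E
```

```text
[0.561  0.1545 0.0668] [ 1.379   0.8504 85.3263] [-1.1775 -2.2654 -0.1541] [-0.3697  0.2266  0.1078]
```

View pics/9.png

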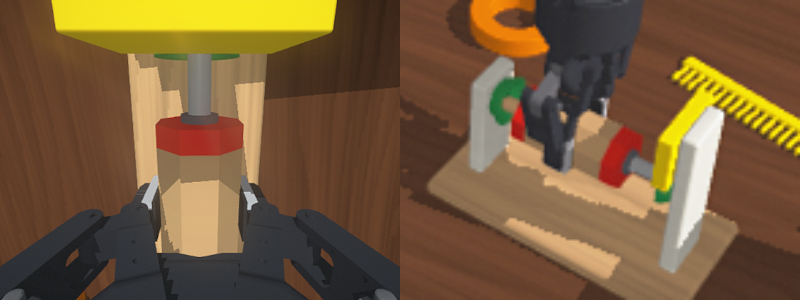

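Both noses are in their cups. I'll release and rise.

Request:
play_rows(
  plan=[
    [0,0,0,0,0,0,-0.1],
    [0,0,0,0,0,0,-0.3],
    [0,0,0,0,0,0,-0.6],
    [0,0,0,0,0,0,-1],
    [0,0,0,0,0,0,-1],
    [0,0,0,0,0,0,-1],
    [0,0,0,0,0,0,-1],
    [-15,0,0,0,0,0,-1],
    [-25,0,0,0,0,0,-1],
    [-30,0,0,0,0,0,-1],
    [-30,0,0,0,0,0,-1],
    [-30,0,0,0,0,0,-1],
    [-30,0,0,0,0,0,-1],
    [-20,0,0,0,0,0,-1],
    [-10,0,20,0,0,0,-1],
    [0,0,30,0,0,0,-1],
    [0,0,30,0,0,0,-1],
    [0,0,20,0,0,0,-1],
    [0,0,0,0,0,0,-1],
    [0,0,0,0,0,0,-1],
  ],
)

```text
clock: 11.25
eef_pos: [0.5509, 0.0537, 0.2565]
tool_rot: [0.524, 0.476, -0.522, 0.476]
ft_force: [-0.6, -0.0, 0.5]
grip_width: 0.0853
```

```bash
python3 - <<'E'
from h import *
np.set_printoptions(precision=4,suppress=True)
o=get_obs(); print(o["eef_pos"],o["ft_force"],o["grip_width"])
p=camera("wrist"); s=camera("scene")
A=cv2.resize(p["frame"],(400,300)); B=cv2.resize(s["frame"][215:325,290:437],(400,300)); cv2.imwrite("pics/10.png",np.hstack([A,B])[:,:,::-1])
w=cloud(p); c=p["frame"].astype(int)
d=w[...,:2]-S; y=d@[-np.sin(YAW),np.cos(YAW)]; x=d@[np.cos(YAW),np.sin(YAW)]
m=(abs(x)<.03)&(abs(y)<.056)&(w[...,2]>.07)&(w[...,2]<.13)
red=m&(c[...,0]>110)&(c[...,1]<80)&(c[...,2]<90)
for k in(y<0,y>0):
    r=red&k; print("red y",r.sum(),*(np.percentile(v[r],[1,50,99]).round(4) for v in(x,y,w[...,2])))
for n,pic in(("wrist",p),("scene",s)):
    for th in("spinner","rattle"):
        for r in pinpoint(th,pic): print(n,th,np.array(r["centre"]),round(r["confidence"],2))
E
```

```text
[0.5509 0.0537 0.2565] [-0.5895 -0.0189  0.5249] 0.0853209395881757
red y 33 [-0.0202 -0.0191  0.0213] [-0.0443 -0.0408 -0.034 ] [0.0904 0.0929 0.0965]
red y 831 [-0.0208  0.0006  0.0213] [0.0333 0.039  0.0483] [0.0908 0.1024 0.1052]
wrist spinner [0.5538 0.1522 0.0846] 0.68
scene spinner [0.5597 0.1541 0.0808] 0.88
scene spinner [ 0.3516 -0.3302  0.0233] 0.66
scene rattle [ 0.4841 -0.2314  0.0197] 0.96
```

View pics/10.png

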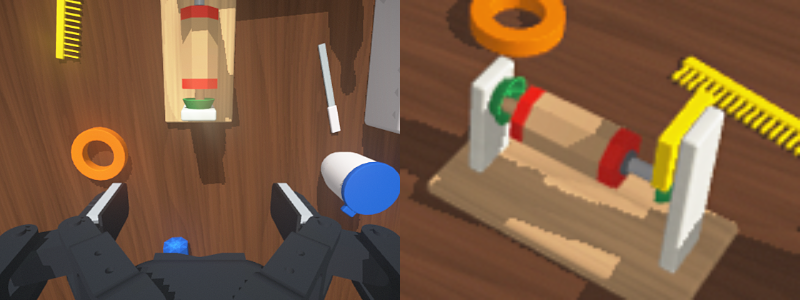

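The spinner sits level in both cups, with its axis about 2–3 mm below the cup axis and its origin near stand y 0. The gripper is clear and the rattle hasn't moved. I'll hand it in.

```bash
python3 -c "
from workcell import *
print(job_done())"
```

```text
the job is handed in; nothing more can be done
None
```

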